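Pull-check the valve cartridges on a gas manifold

ROBOT

A 6-joint arm with a two-finger parallel gripper is mounted at the origin on the work surface. World frame = base frame: x ahead of the robot, y to its left, z up, the work surface at z = 0. Lengths are in mm, angles in rad, forces in N, time in s.
With the tool pointing down it reaches from about 400 to 925 mm from the base axis. Payload 3.4 kg.
Tool frame: the origin (TCP) lies midway between the tips of the shut fingers; the grasp point (between the pads) lies 19 mm behind it (r.tcp_to_grasp is the distance from the TCP to the grasp point, in mm); z points along the fingers, y is the direction in which the jaws open and shut (so a half turn about z gives the same grasp; the last joint's range is limited). The gripper opens to 85 mm and grips with 20 to 120 N. Pads are 22 mm wide; open, the fingers measure 114 mm over their backs; the gripper's body (76 mm by 85 mm) begins 54 mm behind the grasp point. The pads swing forward as they close: fully open they stand 13 mm farther back than shut.
Start: joints at [-1.204, 0.307, 1.506, -0, 1.328, -0.073], TCP at [245.309, -520.052, 231.305] pointing down, gripper open.
Joint ranges: [-3.12, 3.12], [-1.05, 2.28], [0.14, 2.33], [-1.42, 4.57], [0.1, 2.73], [-2.68, 2.68]. Speed limits (rad/s): [2.57, 2.57, 3.14, 3.14, 3.14, 3.14].

INTERFACE

Orientations are given as a 3x3 rotation matrix whose columns are the frame's x, y, z axes.
In Python, from cell import r, capture gives the robot as it stands.
- The arm moves only by the tool servo_tool, never from a script. Its argument "series" is text: rows parted by semicolons, each of 6 numbers parted by spaces: the shift along the tool's x, y, z in mm, then the turn, a rotation vector about the tool's x, y, z in degrees. In form: tx ty tz ax ay az; .... A call has exactly 8 rows; each row is the pose to reach, as a shift and turn from the pose commanded when the call began, along the tool's axes at that moment; what a row does not reach only later rows make up. A row lasts 1/10 s, in which the tool goes at most 50 mm and 8.59 degrees, less where a joint would pass 70% of its speed; a pose out of reach is approached as far as the arm can. A call with a gripper value outside its range is refused whole. "fingers" is the closure, from -1 (fully open) to 1 (shut), set as the call begins (left out, the last holds). The fingers move at their own pace and stop on an object; "grip_force" is the grip in N (left out, the last holds). Time passes only in rows, so rows that repeat a pose let the fingers close, or fill a call up. It gives the time, the measured TCP pose, the force and the opening at its end, in the units of the state.
- r.get_obs(): the state, without advancing time (a new reading comes with each control period).
- capture(name): name is "scene" or "top"; returns a dict with "frame" (400x640x3 uint8, red, green, blue), "depth" (400x640 float32, mm along the optical axis (not along the pixel's ray), 0 where there is no reading), "intrinsics" (3x3 intrinsics, pixels), "R" (3x3) and "t" (3): a world point X has camera coordinates R X + t. Camera axes: x right, y down, z forward; pixel columns grow to the right and rows downward; lengths in mm; the calibration is good to about 2 mm. A picture is of the moment at which its call begins.
- r.close_job(): hands the job in, once; it reports no verdict.
The state is a dict: "time": time; "qpos": joint angles; "qd": joint speeds; "joint_torque": joint torques, N m; "tool_pos": TCP position; "tool_rot": TCP orientation; "wrist_force": force on the tool from outside, world axes, zero at the start; "wrist_torque": the same for the moment, N m; "gripper_width": finger opening in mm.
Only numpy, scipy, OpenCV 4.12 (cv2) and the standard library are available. Lean on these libraries where they do the work, as an engineer would, in place of code of your own. Each camera call takes 0.05 s, during which the arm holds its last target.

TASK

Lock the valve carrier down by swinging its turnbutton fully round until its nose lies over the carrier's lip, then tug-test the three valve cartridges one after another, from left to right as seen from the robot: pull each straight up with about 15 N, never more than 20 N, and hold the pull for about half a second. Two are held by their clips: let them spring back fully home and leave them there. The one that comes out is a reject: stand it upright in the shallow steel tray, and leave everything else on the bench where it is.

Things in the scene. Friction and masses are not known exactly. Their poses are not given: they have to be found in the camera images.
- carrier: valve carrier, fixed to the bench: a grey block 90 x 270 mm on an aluminium base, top 48 mm above the bench. Origin on the bench under the block's centre; x points away from the robot across the block, y to the robot's left along the row of three sockets, z up. Sockets 31 mm wide at x = 0, y = +85 (left), 0 (middle), -85 mm (right). A rail along the far side at x = 78 mm is 56 mm high
- lip (a point): middle of the carrier's lip, on its upper face, 22 mm above the bench; the lip, 18 mm wide, runs along the whole near side of the block. The turnbutton's nose must come to lie over it
- turnbutton (a joint): turnbutton's angle about its upright pivot, rad, counter-clockwise from above. 0: open, bar along the row, post end to the carrier's +y. 1.57: locked at its stop, post end towards the robot (carrier -x), nose over the lip. Steel bar 20 mm wide, 24 to 34 mm above the bench; nose 32 mm, post end 60 mm from the pivot. Stiff (about 2 N at the post), stays where left. Starts between 0 and 0.5
- pivot (a point): the turnbutton's pivot axis, at the top of the bar, 34 mm above the bench; 80 mm on the near side (-x) of the carrier's origin, half-way along the row
- post (a point): middle of the gripping part of the turnbutton's upright round post (16 mm across, 46 mm tall, from 34 to 80 mm above the bench), 60 mm above the bench and 50 mm from the pivot axis; moves with the turnbutton
- cartridge_a_centre (a point): centre (half-way up) of one of three look-alike valve cartridges, 86 mm tall, about 180 g: aluminium can 42 mm across, 58 mm tall; black cap on top 34 mm across, 8 mm tall; under the can a brass stem 28 mm across, 20 mm long, standing in the block's socket. z is its axis, up. The point is 43 mm above the stem's foot, 23 mm above the can's lower face and, seated, 71 mm above the bench
- cartridge_b_centre (a point): centre of another of the three look-alike cartridges. Two of the three, whichever they are, are held by a spring clip: they rise only straight up, 1 mm per 1.5 N (15 N: about 9 mm), and spring back home when let down. The third is not held and simply lifts out. Nothing but a tug tells which
- cartridge_c_centre (a point): centre of another of the three look-alike cartridges, see cartridge_a_centre and cartridge_b_centre
- tray: reject tray, the shallow open steel one, fixed to the bench: 140 x 140 mm, 34 mm tall, walls 4 mm, inner floor about 4 mm above the bench. Origin at the centre of its underside; x and y along its sides. It may be on either side of the carrier
- bin: grey plastic parts bin, fixed and not used: 120 x 100 mm, 75 mm tall, open and empty. Origin at the centre of its underside; on the side where the tray is not
- bottle: amber bottle 64 mm across, 140 mm tall, beyond the carrier; a bystander, loose, to be left alone (its origin is at its underside)
- jar: white jar 64 mm across, 100 mm tall; a bystander, loose, to be left alone (its origin is at its underside)
- meter: black hand meter lying flat, 130 x 70 x 32 mm; a bystander, loose, to be left alone (its origin is at its underside)
- wrench: steel wrench lying flat, 150 mm long; a bystander, loose, to be left alone (its origin is at its underside)
- screwdriver: screwdriver with a black handle lying flat, 160 mm long; a bystander, loose, to be left alone (its origin is at its underside)
- fitting: turned brass fitting 48 mm across at the foot, 60 mm tall; a bystander, loose, to be left alone (its origin is at its underside)
- tape: white ring, 90 mm across, 22 mm tall; a bystander, loose, to be left alone (its origin is at its underside)
- beaker: white beaker 70 mm across, 80 mm tall; a bystander, loose, to be left alone (its origin is at its underside)
Not all that is in view belongs to the job. Of the things that look like the tray, take the one that is farthest from the robot's base at the start.

How it is judged:
By the outcome, as a careful person would: the job done as asked, in the order asked, and still so for the second after the job is handed in, with the robot touching nothing.
It also fails if it takes over 72 s, if anything falls off the work surface, if the arm or the gripper's body presses on something with over 40 N, if the wrist force passes 120 N, or if a joint passes its speed limit or range.

## Working session

There is one attempt and no reset: what is moved stays moved. The work goes in short steps, Python scripts to look and compute and a tool call to move; the robot and the scene stay as the last step left them, time stands still between calls to the robot, and variables do not carry over. Pictures are saved under pics/ and viewed, and the job is handed in when it is done.

Besides the shell and the picture viewer there is one more tool, called as name(argument=value, ...) on one line, values as JSON. servo_tool: Moves the arm, as the interface text tells. Its arguments: {"type":"object","properties":{"series":{"type":"string"},"fingers":{"type":"number"},"grip_force":{"type":"number"}},"required":["series"]}

```bash
ls; mkdir -p pics; python3 - <<'E'
from cell import r,capture
import cv2,numpy as np
for n in("scene","top"):
    c=capture(n); cv2.imwrite(f"pics/{n}0.png",c["frame"][:,:,::-1]); np.savez(f"{n}0.npz",**c)
    R=c["R"];print(n,c["intrinsics"].tolist(),R.tolist(),c["t"], "cam pos",-R.T@c["t"])
o=r.get_obs();print({k:np.round(v,3).tolist() for k,v in o.items()})
E
```

```text
pics
scene [[394.2008636311409, 0.0, 314.3168256038455], [0.0, 394.2008636311409, 201.9324697920773], [0.0, 0.0, 1.0]] [[-0.7925943732834315, 0.6097292274664277, 0.004942530995112102], [0.46951487329096575, 0.6154596978708405, -0.6330601425262072], [-0.3890372002752599, -0.4994393151023723, -0.7740868344908471]] [ 429.62801789 -225.00604209 1383.45975834] cam pos [984.38174401 567.47958541 926.35217812]
top [[506.1916570806716, 0.0, 315.28962543826896], [0.0, 506.1916570806716, 194.67414904745988], [0.0, 0.0, 1.0]] [[0.0018132159678741202, -0.9999983548711109, 5.00292500274197e-05], [-0.992156864972876, -0.0018052505951504222, -0.12498598464421283], [0.12498586934149213, 0.0001769897192532139, -0.9921585060561599]] [   7.28698507  551.30518481 1583.77800164] cam pos [ 349.01814055    8.00190467 1640.26387283]
{'time': 0.1, 'qpos': [-1.203, 0.307, 1.508, 0.0, 1.328, -0.073], 'qd': [-0.001, -0.002, -0.003, 0.001, -0.001, 0.001], 'joint_torque': [0.0, -45.853, -25.261, -0.0, 0.006, -0.0], 'tool_pos': [245.092, -519.434, 230.486], 'tool_rot': [[0.904, 0.427, -0.001], [0.427, -0.904, 0.002], [0.0, -0.002, -1.0]], 'wrist_force': [0.202, -0.478, 0.223], 'wrist_torque': [-0.017, 0.042, 0.047], 'gripper_width': 85.219}
```

View pics/scene0.png

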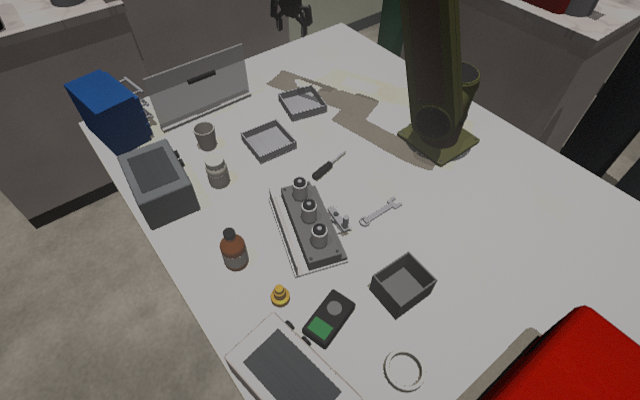

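View pics/top0.png

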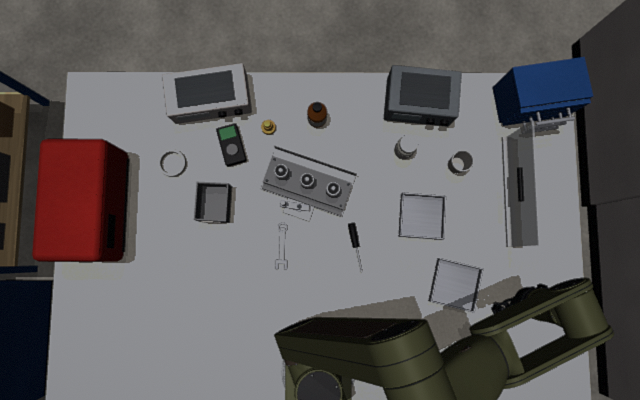

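The two images show the carrier at top (308,182), with cartridges at (282,172), (307,180) and (333,189). The turnbutton is near (297,207). There are two tray candidates, at top (422,216) and (456,284), and the bin is at (214,202). I'll crop in close and measure.

```bash
cat > h.py <<'E'
import numpy as np,cv2
def load(f): return dict(np.load(f))
def ray(c,u,v,z):
    K,R,t=c["intrinsics"],c["R"],c["t"]
    d=R.T@np.linalg.solve(K,[u,v,1.0]);p=-R.T@t
    return p+d*(z-p[2])/d[2]
def proj(c,X):
    x=c["intrinsics"]@(c["R"]@np.asarray(X,float)+c["t"]);return x[:2]/x[2]
E
python3 - <<'E'
from h import *
T=load("top0.npz");S=load("scene0.npz")
a=T["frame"][140:230,250:370,::-1];cv2.imwrite("pics/c1.png",cv2.resize(a,None,fx=6,fy=6,interpolation=cv2.INTER_CUBIC))
a=S["frame"][165:280,260:360,::-1];cv2.imwrite("pics/c2.png",cv2.resize(a,None,fx=5,fy=5,interpolation=cv2.INTER_CUBIC))
a=T["frame"][185:315,390:490,::-1];cv2.imwrite("pics/c3.png",cv2.resize(a,None,fx=4.5,fy=4.5,interpolation=cv2.INTER_CUBIC))
for n,u,v,z in [("capL",282,171,114),("capM",307,180,114),("capR",333,188,114),("tray1",422,216,34),("tray2",456,284,34),("jar",405,147,100)]:
    print(n,ray(T,u,v,z).round(1))
E
```

```text
capL [614.  110.2 114. ]
capM [586.4  33.6 114. ]
capR [561.9 -45.6 114. ]
tray1 [ 483.6 -331.3   34. ]
tray2 [ 270.5 -432.5   34. ]
jar [ 692.7 -269.9  100. ]
```

View pics/c1.png

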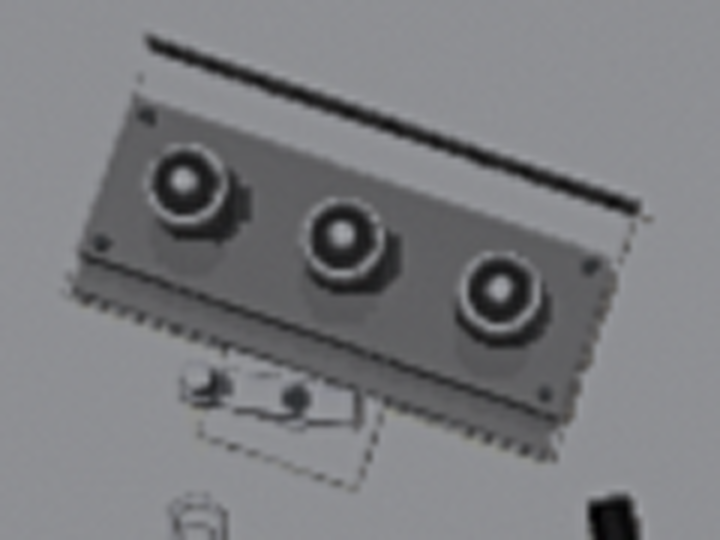

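View pics/c2.png

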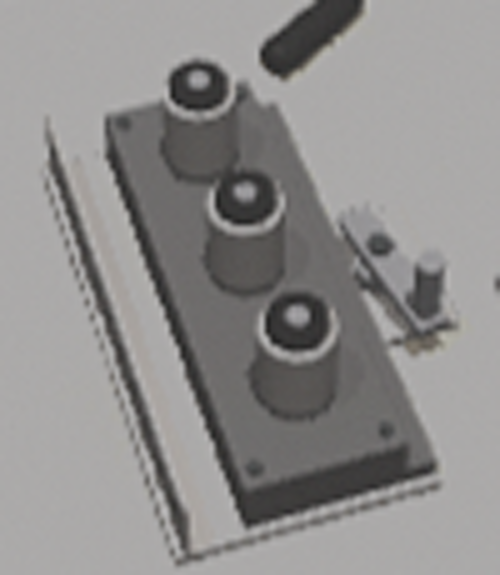

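View pics/c3.png

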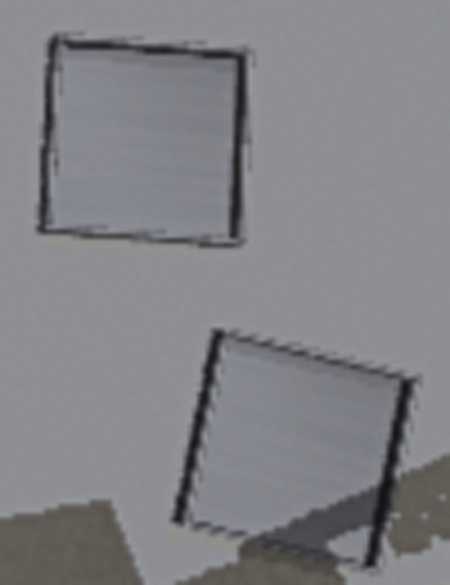

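Tray candidates are top (422,216), about 586 mm from the base, and top (456,284), about 510 mm. I'm taking the farther one, at (422,216). The bin at (214,202) is darker plastic and deeper. The crop of the turnbutton shows the post on its left (robot +y) end at about top (284,203), with the pivot at about (299,206). Next I'll measure more precisely.

```bash
python3 - <<'E'
from h import *
T=load("top0.npz");S=load("scene0.npz")
def caps(c,x0,y0,x1,y1,th):
    g=cv2.cvtColor(c["frame"],cv2.COLOR_RGB2GRAY)[y0:y1,x0:x1]
    g=cv2.resize(g,None,fx=8,fy=8,interpolation=cv2.INTER_CUBIC)
    m=(g<th).astype(np.uint8)
    cs,_=cv2.findContours(m,cv2.RETR_EXTERNAL,cv2.CHAIN_APPROX_NONE)
    out=[]
    for k in cs:
        if cv2.contourArea(k)<800: continue
        (u,v),rad=cv2.minEnclosingCircle(k); x,y,w,h=cv2.boundingRect(k)
        out.append(((u+.5)/8-.5+x0,(v+.5)/8-.5+y0,rad/8,w/8,h/8))
    return out
for o in caps(T,270,160,345,200,50): print("T",np.round(o,2),ray(T,o[0],o[1],114).round(1))
for o in caps(S,285,170,335,250,50): print("S",np.round(o,2),ray(S,o[0],o[1],114).round(1))
# carrier block top corners / depth
# tray corner rims, from crop c3 (scale 4.5, off 390,185)
for n,P in dict(t1=[(55,40),(243,53),(237,242),(42,230)],t2=[(218,332),(410,380),(372,565),(178,520)]).items():
    Q=np.array([ray(T,390+(a+.5)/4.5-.5,185+(b+.5)/4.5-.5,34)[:2] for a,b in P])
    print(n,Q.round(1).tolist(),Q.mean(0).round(1),np.linalg.norm(Q-np.roll(Q,-1,0),axis=1).round(1))
# pivot (dark disc) and post
print("pivT",ray(T,250+(296.5)/6-.5,140+398.5/6-.5,34).round(1),"pivS",ray(S,260+381/5-.5,165+244/5-.5,34).round(1))
print("postS top",ray(S,260+431/5-.5,165+257/5-.5,80).round(1),"postT top",ray(T,250+201/6-.5,140+384/6-.5,80).round(1))
E
```

```text
T [333.12 191.06   7.64  15.12   8.25] [552.5 -46.  114. ]
T [332.91 188.06   5.03   9.62   9.88] [561.7 -45.3 114. ]
T [308.44 182.5    7.59  14.25   9.38] [578.7  29.2 114. ]
T [306.58 179.18   5.06   9.75   9.88] [588.9  34.9 114. ]
T [283.81 174.51   7.07  13.25  10.75] [603.2 104.5 114. ]
T [280.4  170.13   5.08  10.    10.  ] [616.7 115.1 114. ]
T [327.38 165.44  18.05  34.25  11.88] [631.6 -28.6 114. ]
t1 [[555.7, -268.6], [546.6, -402.0], [412.7, -393.7], [420.9, -256.8]] [ 483.9 -330.3] [133.7 134.1 137.2 135.3]
t2 [[349.9, -378.6], [316.9, -511.6], [190.3, -480.4], [220.6, -347.2]] [ 269.4 -429.5] [137.1 130.3 136.6 133. ]
pivT [515.1  60.4  34. ] pivS [512.9  62.1  34. ]
postS top [521.4 111.3  80. ] postT top [517.8 108.3  80. ]
```

Carrier: origin about (589,35), row direction 71.1°. Pivot is about (513.5,61) and the post about (519.6,110), so the turnbutton angle is about 0.2. Next is a helper to convert targets into tool-frame shifts.

```bash
cat > go.py <<'E'
import sys,numpy as np
from cell import r
from scipy.spatial.transform import Rotation as Ro
def go(p,psi):
    o=r.get_obs();R=np.array(o["tool_rot"]);p0=np.array(o["tool_pos"])
    c,s=np.cos(np.radians(psi)),np.sin(np.radians(psi))
    G=np.array([[c,s,0],[s,-c,0],[0,0,-1.]])
    d=R.T@(np.array(p)-p0);w=Ro.from_matrix(R.T@G).as_rotvec(degrees=True)
    print("at",p0.round(1),"yaw",np.degrees(np.arctan2(R[1,0],R[0,0])).round(1),"shift",d.round(1),"turn",w.round(1),"F",np.round(o["wrist_force"],1),"w",round(float(o["gripper_width"]),1),"t",round(o["time"],2))
if __name__=="__main__":
    a=list(map(float,sys.argv[1:]));go(a[:3],a[3])
E
python3 go.py 519.6 110 160 82.8
python3 - <<'E'
from h import *
S=load("scene0.npz")
for p in [(616.7,115.1),(588.9,34.9),(561.7,-45.3)]: print(proj(S,(*p,114)).round(1))
print(proj(S,(519.6,110,80)).round(1))
T=load("top0.npz");print("bottle",ray(T,317,109,140).round(),"fit",ray(T,268,126,60).round(),"wrench",ray(T,282,245,5).round(),"screwd",ray(T,354,245,10).round())
E
```

```text
at [ 245.1 -519.4  230.5] yaw 25.3 shift [ 516.8 -452.    71.4] turn [ -0.1  -0.1 -57.5] F [ 0.2 -0.5  0.2] w 85.2 t 0.1
[318.9 226.9]
[308.6 202.2]
[299.  179.9]
[345.9 215.3]
bottle [802.   4. 140.] fit [769. 160.  60.] wrench [392. 115.   5.] screwd [ 392. -116.   10.]
```

servo_tool(series="32 -28 0 0 0 -7; 65 -57 0 0 0 -14; 98 -86 0 0 0 -21; 132 -115 0 0 0 -28; 166 -145 0 0 0 -35; 200 -175 0 0 0 -42; 234 -205 0 0 0 -49; 268 -234 0 0 0 -57", fingers=0, grip_force=40)

```text
time: 0.9
tool_pos: [387.9, -192.1, 231.1]
tool_rot: [[0.13, 0.992, -0.0], [0.992, -0.13, 0.0], [0.0, -0.0, -1.0]]
wrist_force: [1.6, -0.7, 0.1]
gripper_width: 43.0
```

```bash
python3 go.py 519.6 110 110 82.8
```

```text
at [ 387.9 -192.1  231.1] yaw 82.5 shift [316.6  91.4 121.2] turn [-0.  -0.  -0.3] F [ 1.6 -0.7  0.1] w 43.0 t 0.9
```

servo_tool(series="45 12 0 0 0 0; 90 24 10 0 0 0; 135 38 20 0 0 0; 180 52 40 0 0 0; 222 64 60 0 0 0; 262 76 85 0 0 0; 297 86 105 0 0 0; 317 91 121 0 0 0")

```text
time: 1.7
tool_pos: [521.2, 110.5, 108.7]
tool_rot: [[0.133, 0.991, -0.001], [0.991, -0.133, 0.0], [0.0, -0.001, -1.0]]
wrist_force: [0.2, -0.7, 0.9]
gripper_width: 42.9
```

```bash
python3 - <<'E'
from h import *
from cell import capture
for n in("scene","top"):
    c=capture(n);f=c["frame"][:,:,::-1]
    a=f[150:270,270:400] if n=="scene" else f[140:260,230:370]
    cv2.imwrite(f"pics/a_{n}.png",cv2.resize(a,None,fx=4.5,fy=4.5,interpolation=cv2.INTER_CUBIC))
E
python3 go.py 519.6 110 45 82.8
```

```text
at [520.  110.1 107.7] yaw 82.4 shift [-0.1 -0.1 62.7] turn [-0.2  0.  -0.4] F [-0.1 -0.2  0.3] w 42.4 t 1.8
```

View pics/a_scene.png

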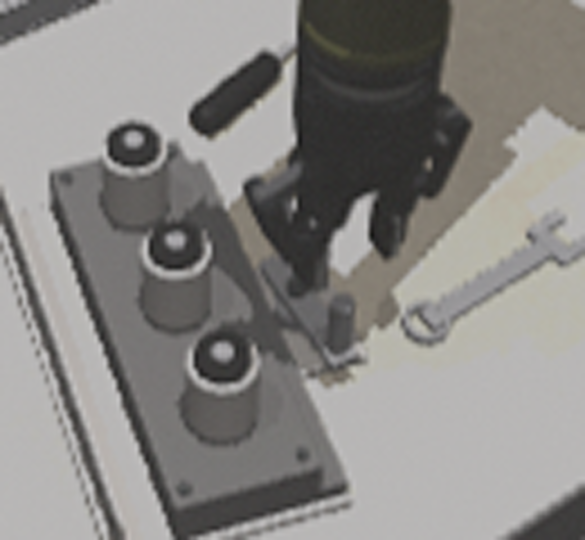

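The gripper straddles the post's line, with the post at scene (346,222), and the fingers hang clear of the cartridges. I'll descend and close.

servo_tool(series="0 0 12 0 0 0; 0 0 25 0 0 0; 0 0 38 0 0 0; 0 0 48 0 0 0; 0 0 57 0 0 0; 0 0 62 0 0 0; 0 0 62 0 0 0; 0 0 62 0 0 0")

```text
time: 2.6
tool_pos: [521.0, 107.7, 48.5]
tool_rot: [[0.135, 0.991, 0.0], [0.991, -0.135, 0.0], [0.0, 0.0, -1.0]]
wrist_force: [-0.4, 0.7, 0.0]
gripper_width: 42.5
```

servo_tool(series="0 0 0 0 0 0; 0 0 0 0 0 0; 0 0 0 0 0 0; 0 0 0 0 0 0; 0 0 0 0 0 0; 0 0 0 0 0 0; 0 0 0 0 0 0; 0 0 0 0 0 0", fingers=1, grip_force=25)

```text
time: 3.4
tool_pos: [521.5, 108.0, 48.8]
tool_rot: [[0.135, 0.991, 0.002], [0.991, -0.135, 0.0], [0.001, 0.002, -1.0]]
wrist_force: [0.3, 1.0, 5.7]
gripper_width: 15.2
```

servo_tool(series="-0.2 -4.3 0 0 0 -5; -0.7 -8.5 0 0 0 -10; -1.7 -12.7 0 0 0 -15; -3 -16.8 0 0 0 -20; -4.6 -20.7 0 0 0 -25; -6.6 -24.5 0 0 0 -30; -8.9 -28.1 0 0 0 -35; -11.5 -31.5 0 0 0 -40")

```text
time: 4.2
tool_pos: [490.5, 100.7, 48.9]
tool_rot: [[-0.537, 0.844, 0.005], [0.844, 0.537, 0.0], [-0.002, 0.004, -1.0]]
wrist_force: [4.9, -0.2, 1.4]
gripper_width: 15.3
```

```bash
python3 go.py 466.1 77.1 45 161.1; python3 -c "
from cell import r;import numpy as np
p=np.array(r.get_obs()['tool_pos'])[:2]-[513.5,61];print(p,np.hypot(*p),np.degrees(np.arctan2(p[1],p[0])))"
```

```text
at [490.5 100.7  48.9] yaw 122.5 shift [ -6.8 -33.3   3.8] turn [  0.2   0.2 -38.6] F [ 4.9 -0.2  1.4] w 15.3 t 4.2
[-22.99338963  39.72753452] 45.901775192551554 120.06127825441908
```

servo_tool(series="-0.2 -5 0 0 0 -5; -0.7 -9.8 0 0 0 -11; -1.8 -14.5 0 0 0 -17; -3.4 -19 0 0 0 -23; -5.5 -23.3 0 0 0 -29; -8 -27.4 0 0 0 -34; -11 -31.2 0 0 0 -38; -12 -33 0 0 0 -40")

```text
time: 5.0
tool_pos: [472.6, 76.9, 49.1]
tool_rot: [[-0.951, 0.308, 0.011], [0.308, 0.951, 0.008], [-0.008, 0.011, -1.0]]
wrist_force: [10.4, 24.4, -7.4]
gripper_width: 15.0
```

```bash
python3 go.py 466.1 77.1 45 161.1; python3 -c "
from cell import r;import numpy as np
p=np.array(r.get_obs()['tool_pos'])[:2]-[513.5,61];print(p,np.hypot(*p),np.degrees(np.arctan2(p[1],p[0])))"
```

```text
at [472.6  76.9  49.1] yaw 162.1 shift [ 6.2 -1.8  4. ] turn [0.6 0.5 1. ] F [10.4 24.4 -7.4] w 15.0 t 5.0
[-40.93952242  15.88533272] 43.91341812415287 158.7927761656967
```

```bash
python3 - <<'E'
from h import *
from cell import capture,r
for n in("scene","top"):
    c=capture(n);f=c["frame"][:,:,::-1];np.savez(f"b_{n}.npz",**c)
    a=f[165:265,290:410] if n=="scene" else f[150:250,240:360]
    cv2.imwrite(f"pics/b_{n}.png",cv2.resize(a,None,fx=5,fy=5,interpolation=cv2.INTER_CUBIC))
print(r.get_obs()["wrist_force"],r.get_obs()["tool_pos"])
E
```

```text
[ 9.44311703 18.46823229 -5.37001479] [472.58695269  77.03946392  49.02863063]
```

View pics/b_scene.png

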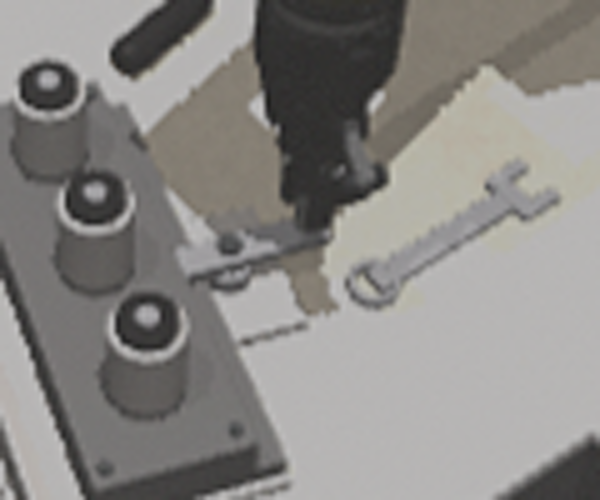

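View pics/b_top.png

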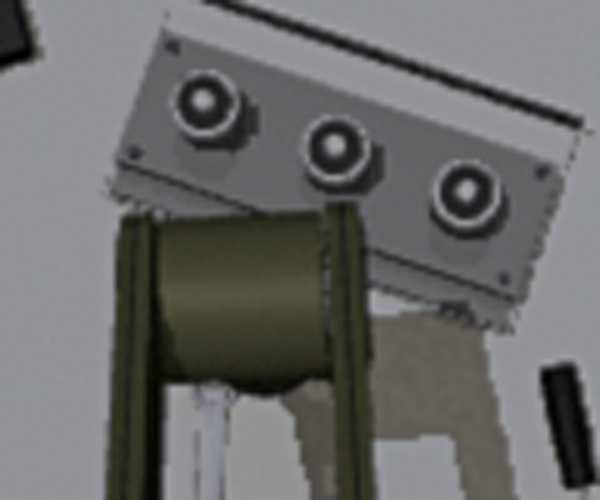

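The bar now stands perpendicular to the row (scene crop: pivot at about (230,243), nose toward the block). A reaction of about 20 N along the swing says it has reached its stop. I'll release and go up.

servo_tool(series="0 0 0 0 0 0; 0 0 0 0 0 0; 0 0 0 0 0 0; 0 0 0 0 0 0; 0 0 -20 0 0 0; 0 0 -50 0 0 0; 0 0 -80 0 0 0; 0 0 -115 0 0 0", fingers=0)

```text
time: 5.9
tool_pos: [465.1, 72.4, 163.7]
tool_rot: [[-0.952, 0.305, -0.003], [0.305, 0.952, -0.0], [0.002, -0.001, -1.0]]
wrist_force: [0.2, 0.1, -0.8]
gripper_width: 42.5
```

```bash
python3 go.py 616.7 115.1 160 71.1
```

```text
at [465.1  72.4 163.7] yaw 162.2 shift [-131.4   86.9    3.2] turn [-0.2 -0.1 91.1] F [ 0.2  0.1 -0.8] w 42.5 t 5.9
```

servo_tool(series="-16 11 0 0 0 8; -33 22 0 0 0 16; -49 33 0 0 0 24; -66 44 0 0 0 32; -82 55 0 0 0 40; -99 66 0 0 0 48; -115 77 0 0 0 56; -131 87 0 0 0 64", fingers=-0.6)

```text
time: 6.7
tool_pos: [617.9, 115.7, 162.8]
tool_rot: [[-0.138, 0.99, -0.001], [0.99, 0.138, -0.0], [-0.0, -0.001, -1.0]]
wrist_force: [-0.1, 0.8, 0.3]
gripper_width: 68.4
```

```bash
python3 - <<'E'
from h import *
from cell import capture,r
for n in("scene",):
    c=capture(n);f=c["frame"][:,:,::-1]
    a=f[150:280,260:420]
    cv2.imwrite(f"pics/d_{n}.png",cv2.resize(a,None,fx=5,fy=4.5,interpolation=cv2.INTER_CUBIC))
    print([proj(c,p).round(1).tolist() for p in [(513.4,60.9,34),(466.1,77.1,80)]])
E
python3 go.py 616.7 115.1 120 71.1
```

```text
[[335.3, 213.1], [352.8, 198.6]]
at [621.7 116.3 163. ] yaw 97.6 shift [-0.6 -5.2 42.9] turn [ 0.2 -0.1 26.5] F [4.4 0.7 0.5] w 68.0 t 6.75
```

View pics/d_scene.png

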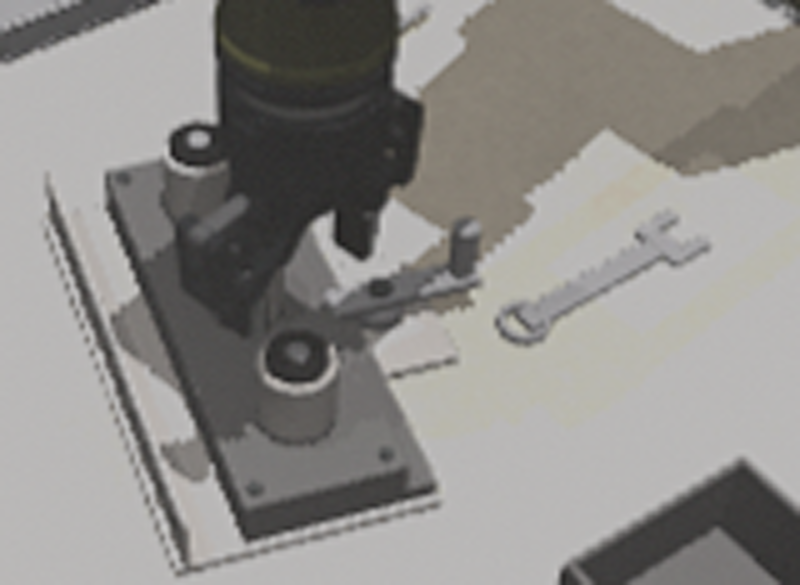

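The post top is at crop (466,222), against a predicted locked position of (464,219), so the turnbutton is locked. Next I'll finish the turn and settle over the left cartridge.

servo_tool(series="0 0 0 0 0 7; 0 0 0 0 0 14; 0 0 5 0 0 21; 0 0 10 0 0 26; 0 0 16 0 0 26.5; 0 0 16 0 0 26.5; 0 0 16 0 0 26.5; 0 0 16 0 0 26.5")

```text
time: 7.55
tool_pos: [617.8, 115.7, 147.5]
tool_rot: [[0.312, 0.95, 0.0], [0.95, -0.312, 0.0], [0.0, 0.0, -1.0]]
wrist_force: [0.3, 0.7, 0.1]
gripper_width: 68.0
```

```bash
python3 go.py 616.7 115.1 66 71.1
```

```text
at [617.8 115.7 147.5] yaw 71.8 shift [-0.9 -0.9 81.5] turn [ 0.  -0.   0.7] F [0.3 0.7 0.1] w 68.0 t 7.55
```

servo_tool(series="-0.9 -0.9 20 0 0 0.7; -0.9 -0.9 40 0 0 0.7; -0.9 -0.9 57 0 0 0.7; -0.9 -0.9 70 0 0 0.7; -0.9 -0.9 78 0 0 0.7; -0.9 -0.9 82 0 0 0.7; -0.9 -0.9 82 0 0 0.7; -0.9 -0.9 82 0 0 0.7")

```text
time: 8.35
tool_pos: [617.2, 115.3, 65.9]
tool_rot: [[0.325, 0.946, 0.001], [0.946, -0.325, 0.0], [0.0, 0.001, -1.0]]
wrist_force: [-0.8, -0.8, 0.4]
gripper_width: 68.1
```

servo_tool(series="0 0 0 0 0 0; 0 0 0 0 0 0; 0 0 0 0 0 0; 0 0 0 0 0 0; 0 0 0 0 0 0; 0 0 0 0 0 0; 0 0 0 0 0 0; 0 0 0 0 0 0", fingers=1, grip_force=60)

```text
time: 9.15
tool_pos: [618.3, 114.9, 66.6]
tool_rot: [[0.325, 0.946, 0.004], [0.946, -0.325, -0.0], [0.001, 0.004, -1.0]]
wrist_force: [1.8, -1.6, 4.7]
gripper_width: 40.5
```

```bash
python3 go.py 616.7 115.1 66 71.1
```

```text
at [618.3 114.9  66.6] yaw 71.1 shift [-0.4 -1.6  0.6] turn [ 0.2 -0.1 -0. ] F [ 1.8 -1.6  4.7] w 40.5 t 9.15
```

servo_tool(series="0 0 -1 0 0 0; 0 0 -2 0 0 0; 0 0 -3 0 0 0; 0 0 -4 0 0 0; 0 0 -5 0 0 0; 0 0 -6 0 0 0; 0 0 -6 0 0 0; 0 0 -6 0 0 0")

```text
time: 9.95
tool_pos: [618.3, 114.9, 70.3]
tool_rot: [[0.325, 0.946, 0.003], [0.946, -0.325, -0.0], [0.0, 0.003, -1.0]]
wrist_force: [5.9, -1.3, -7.0]
gripper_width: 41.0
```

```bash
python3 go.py 618.3 114.9 66.6 71.1
```

```text
at [618.3 114.9  70.3] yaw 71.0 shift [-0.   0.   3.7] turn [ 0.1 -0.  -0.1] F [ 5.9 -1.3 -7. ] w 41.0 t 9.95
```

servo_tool(series="0 0 -2 0 0 0; 0 0 -4 0 0 0; 0 0 -4.2 0 0 0; 0 0 -4.2 0 0 0; 0 0 -4.2 0 0 0; 0 0 -4.2 0 0 0; 0 0 -4.2 0 0 0; 0 0 -4.2 0 0 0")

```text
time: 10.75
tool_pos: [618.3, 114.9, 73.5]
tool_rot: [[0.325, 0.946, 0.002], [0.946, -0.325, -0.0], [0.0, 0.002, -1.0]]
wrist_force: [7.6, -1.8, -12.2]
gripper_width: 40.7
```

```bash
python3 go.py 618.3 114.9 66.6 71.1
```

```text
at [618.3 114.9  73.5] yaw 71.0 shift [-0.   0.   6.9] turn [ 0.1 -0.  -0.1] F [  7.6  -1.8 -12.2] w 40.7 t 10.75
```

servo_tool(series="0 0 -1.5 0 0 0; 0 0 -2.5 0 0 0; 0 0 -2.5 0 0 0; 0 0 -2.5 0 0 0; 0 0 -2.5 0 0 0; 0 0 -2.5 0 0 0; 0 0 -2.5 0 0 0; 0 0 -2.5 0 0 0")

```text
time: 11.55
tool_pos: [618.2, 114.9, 75.5]
tool_rot: [[0.325, 0.946, 0.002], [0.946, -0.325, -0.0], [0.0, 0.002, -1.0]]
wrist_force: [9.2, -1.6, -14.9]
gripper_width: 40.7
```

```bash
python3 go.py 618.3 114.9 66.6 71.1
```

```text
at [618.2 114.9  75.5] yaw 71.0 shift [0.  0.  8.9] turn [ 0.1 -0.  -0.1] F [  9.2  -1.6 -14.9] w 40.7 t 11.55
```

The pull was 14.9 N at an 8.9 mm rise, held for about 0.6 s, so the left cartridge is clipped. I'll lower it home and release.

servo_tool(series="0 0 2 0 0 0; 0 0 5 0 0 0; 0 0 8 0 0 0; 0 0 11 0 0 0; 0 0 12.7 0 0 0; 0 0 12.7 0 0 0; 0 0 12.7 0 0 0; 0 0 12.7 0 0 0")

```text
time: 12.35
tool_pos: [618.3, 114.9, 66.6]
tool_rot: [[0.325, 0.946, 0.004], [0.946, -0.325, -0.0], [0.001, 0.003, -1.0]]
wrist_force: [2.8, -1.9, 6.6]
gripper_width: 40.9
```

servo_tool(series="0 0 0 0 0 0; 0 0 0 0 0 0; 0 0 0 0 0 0; 0 0 0 0 0 0; 0 0 -20 0 0 0; 0 0 -45 0 0 0; 0 0 -70 0 0 0; 0 0 -80 0 0 0", fingers=-0.6)

```text
time: 13.15
tool_pos: [617.8, 115.6, 147.6]
tool_rot: [[0.324, 0.946, 0.004], [0.946, -0.325, 0.001], [0.002, 0.003, -1.0]]
wrist_force: [0.7, 0.0, 0.8]
gripper_width: 68.2
```

```bash
python3 go.py 588.9 34.9 150 71.1; python3 - <<'E'
from h import *
from cell import capture,r
c=capture("scene");f=c["frame"][:,:,::-1]
cv2.imwrite("pics/e_scene.png",cv2.resize(f[150:280,260:420],None,fx=5,fy=4.5,interpolation=cv2.INTER_CUBIC))
E
```

```text
at [617.8 115.6 147.6] yaw 71.1 shift [-85.7  -1.2  -2.6] turn [ 0.2 -0.1 -0. ] F [0.7 0.  0.8] w 68.2 t 13.15
```

View pics/e_scene.png

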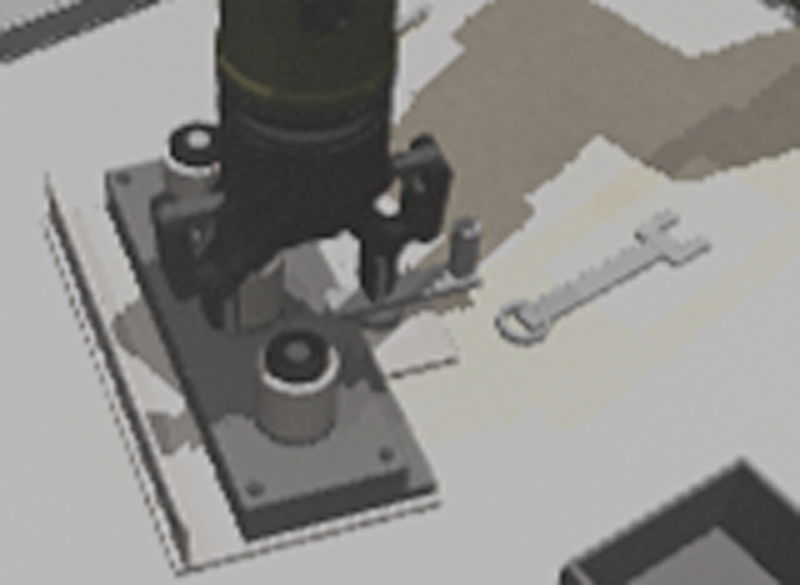

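The left cartridge is back at its original pixel. The grip centred about 1 mm farther along +x, so I'll carry that offset over to the middle cartridge.

servo_tool(series="-22 0 0 0 0 0; -44 0 0 0 0 0; -65 0 0 0 0 0; -80 0 0 0 0 0; -85.5 0 5 0 0 0; -85.5 0 20 0 0 0; -85.5 0 35 0 0 0; -85.5 0 45 0 0 0")

```text
time: 14.0
tool_pos: [588.2, 34.7, 98.6]
tool_rot: [[0.325, 0.946, -0.002], [0.946, -0.325, 0.0], [-0.0, -0.002, -1.0]]
wrist_force: [0.3, 0.6, -0.1]
gripper_width: 68.3
```

servo_tool(series="0 0 15 0 0 0; 0 0 27 0 0 0; 0 0 34 0 0 0; 0 0 36.5 0 0 0; 0 0 36.5 0 0 0; 0 0 36.5 0 0 0; 0 0 36.5 0 0 0; 0 0 36.5 0 0 0")

```text
time: 14.8
tool_pos: [589.2, 34.4, 64.4]
tool_rot: [[0.325, 0.946, 0.001], [0.946, -0.325, 0.0], [0.0, 0.001, -1.0]]
wrist_force: [0.6, 1.0, -0.7]
gripper_width: 68.0
```

```bash
python3 go.py 590 34.7 66 71.1
```

```text
at [589.2  34.4  64.4] yaw 71.1 shift [ 0.6  0.6 -1.6] turn [ 0.1 -0.  -0. ] F [ 0.6  1.  -0.7] w 68.0 t 14.8
```

servo_tool(series="0.3 0.6 -1.5 0 0 0; 0.3 0.6 -1.5 0 0 0; 0.3 0.6 -1.5 0 0 0; 0.3 0.6 -1.5 0 0 0; 0.3 0.6 -1.5 0 0 0; 0.3 0.6 -1.5 0 0 0; 0.3 0.6 -1.5 0 0 0; 0.3 0.6 -1.5 0 0 0", fingers=1)

```text
time: 15.6
tool_pos: [590.1, 34.5, 66.1]
tool_rot: [[0.325, 0.946, 0.001], [0.946, -0.325, 0.0], [0.0, 0.001, -1.0]]
wrist_force: [-1.1, -0.3, 5.6]
gripper_width: 41.1
```

servo_tool(series="0 0 -1 0 0 0; 0 0 -2 0 0 0; 0 0 -3 0 0 0; 0 0 -4 0 0 0; 0 0 -5 0 0 0; 0 0 -6 0 0 0; 0 0 -6 0 0 0; 0 0 -6 0 0 0")

```text
time: 16.4
tool_pos: [589.5, 34.4, 71.3]
tool_rot: [[0.325, 0.946, 0.0], [0.946, -0.325, 0.0], [0.0, 0.0, -1.0]]
wrist_force: [0.5, 0.4, -2.4]
gripper_width: 40.6
```

```bash
python3 go.py 590 34.7 66 71.1
```

```text
at [589.5  34.4  71.3] yaw 71.1 shift [0.4 0.3 5.3] turn [ 0. -0. -0.] F [ 0.5  0.4 -2.4] w 40.6 t 16.4
```

At a 5.2 mm rise the middle one shows only its weight, 2.4 N, so it looks like the reject. I'll raise it a little more and hold to be sure.

servo_tool(series="0 0 -2 0 0 0; 0 0 -4 0 0 0; 0 0 -6 0 0 0; 0 0 -6 0 0 0; 0 0 -6 0 0 0; 0 0 -6 0 0 0; 0 0 -6 0 0 0; 0 0 -6 0 0 0")

```text
time: 17.2
tool_pos: [589.4, 34.5, 77.2]
tool_rot: [[0.325, 0.946, -0.0], [0.946, -0.325, 0.0], [-0.0, -0.0, -1.0]]
wrist_force: [-0.4, -0.5, -2.2]
gripper_width: 40.5
```

```bash
python3 go.py 590 34.7 66 71.1
```

```text
at [589.4  34.5  77.2] yaw 71.1 shift [ 0.4  0.4 11.2] turn [-0.  0. -0.] F [-0.4 -0.5 -2.2] w 40.5 t 17.2
```

It's free, at 2.2 N after an 11 mm rise. The middle cartridge is the reject, so I'll lift it clear and carry it to the tray.

servo_tool(series="0 0 -10 0 0 0; 0 0 -25 0 0 0; 0 0 -40 0 0 0; 0 0 -55 0 0 0; 0 0 -70 0 0 0; 0 0 -85 0 0 0; 0 0 -98 0 0 0; 0 0 -108 0 0 0")

```text
time: 18.0
tool_pos: [589.7, 34.5, 186.8]
tool_rot: [[0.325, 0.946, 0.001], [0.946, -0.325, 0.0], [0.0, 0.001, -1.0]]
wrist_force: [0.3, 0.4, -1.4]
gripper_width: 41.0
```

```bash
python3 go.py 483.9 -330.5 180 71.1; python3 - <<'E'
from h import *
from cell import capture,r
c=capture("scene");f=c["frame"][:,:,::-1]
cv2.imwrite("pics/f_scene.png",cv2.resize(f[120:280,230:420],None,fx=4,fy=3.7,interpolation=cv2.INTER_CUBIC))
E
```

```text
at [589.7  34.5 186.8] yaw 71.1 shift [-379.6   18.4    6.7] turn [ 0.1 -0.  -0. ] F [ 0.3  0.4 -1.4] w 41.0 t 18.0
```

View pics/f_scene.png

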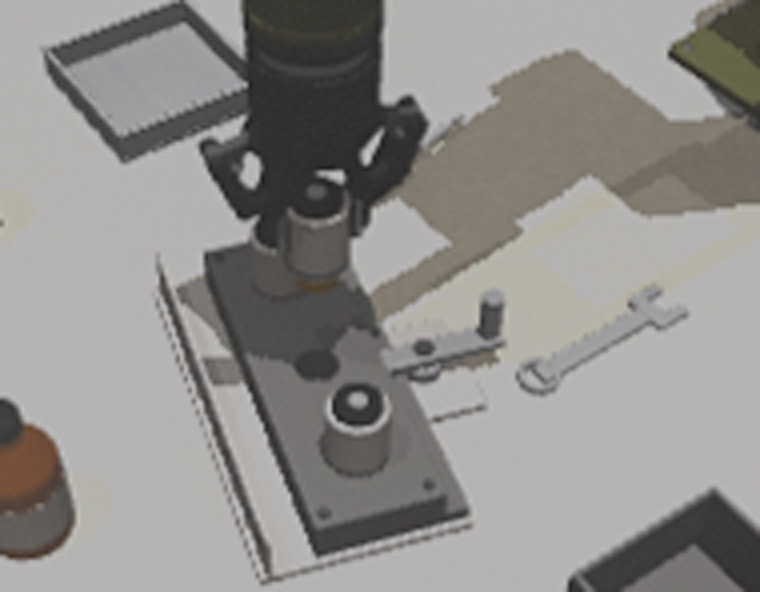

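The cartridge is held upright at crop (318,235) with its brass stem visible. The middle socket at (316,362) is empty and the left one is home.

servo_tool(series="-20 1 0 0 0 0; -55 2.5 0 0 0 0; -95 4.5 0 0 0 0; -138 6.5 0 0 0 0; -182 9 0 0 0 0; -226 11 0 0 0 0; -268 13 0 0 0 0; -308 15 0 0 0 0")

```text
time: 18.85
tool_pos: [502.7, -263.3, 185.1]
tool_rot: [[0.325, 0.946, -0.001], [0.946, -0.325, 0.0], [0.0, -0.001, -1.0]]
wrist_force: [-0.2, -0.1, -2.0]
gripper_width: 41.0
```

servo_tool(series="-32 1.5 0 0 0 0; -55 2.5 0 0 0 0; -68 3 5 0 0 0; -71 3.4 20 0 0 0; -71.5 3.4 40 0 0 0; -71.5 3.4 60 0 0 0; -71.5 3.4 75 0 0 0; -71.5 3.4 85 0 0 0")

```text
time: 19.65
tool_pos: [483.0, -329.1, 98.5]
tool_rot: [[0.324, 0.946, -0.002], [0.946, -0.324, 0.002], [0.001, -0.003, -1.0]]
wrist_force: [-0.7, -0.3, -2.9]
gripper_width: 41.2
```

```bash
python3 go.py 483.9 -330.5 42 71.1; python3 - <<'E'
from h import *
from cell import capture,r
c=capture("scene");f=c["frame"][:,:,::-1]
cv2.imwrite("pics/g_scene.png",cv2.resize(f[70:220,200:360],None,fx=4.5,fy=3.9,interpolation=cv2.INTER_CUBIC))
E
```

```text
at [ 483.  -329.1   98.5] yaw 71.1 shift [-1.1  1.4 56.5] turn [-0.2 -0.1 -0. ] F [-0.7 -0.3 -2.9] w 41.2 t 19.65
```

View pics/g_scene.png

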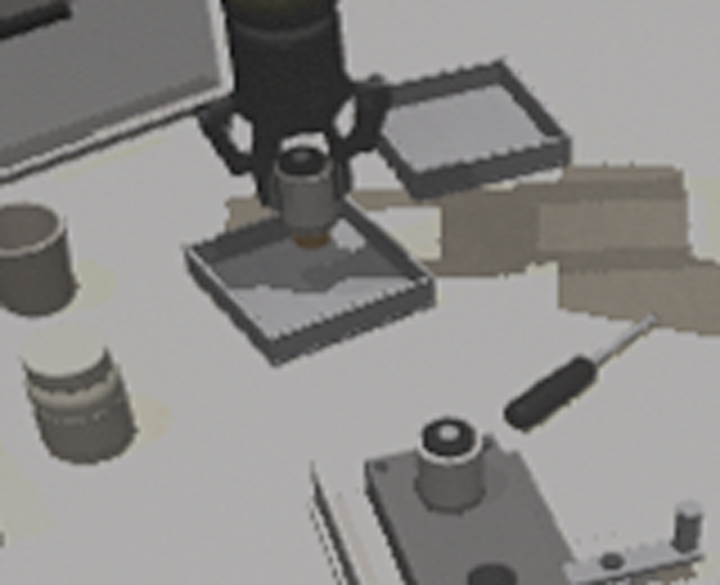

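It's centred over the chosen tray, with the stem at crop (312,240). I'll lower it.

servo_tool(series="0 1 12 0 0 0; 0 1 24 0 0 0; 0 1 36 0 0 0; 0 1 44 0 0 0; 0 1 49 0 0 0; 0 1 52 0 0 0; 0 1 53 0 0 0; 0 1 53 0 0 0")

```text
time: 20.5
tool_pos: [484.8, -331.0, 47.5]
tool_rot: [[0.325, 0.946, 0.0], [0.946, -0.325, -0.0], [-0.0, 0.0, -1.0]]
wrist_force: [-0.1, 0.1, -2.1]
gripper_width: 40.9
```

servo_tool(series="0 0 0.5 0 0 0; 0 0 1 0 0 0; 0 0 1.5 0 0 0; 0 0 2 0 0 0; 0 0 2.5 0 0 0; 0 0 3 0 0 0; 0 0 3 0 0 0; 0 0 3 0 0 0")

```text
time: 21.3
tool_pos: [484.7, -330.8, 44.3]
tool_rot: [[0.325, 0.946, -0.0], [0.946, -0.325, 0.0], [0.0, -0.0, -1.0]]
wrist_force: [0.2, 0.1, -1.2]
gripper_width: 40.9
```

```bash
python3 go.py 483.9 -330.5 42 71.1
```

```text
at [ 484.7 -330.8   44.3] yaw 71.1 shift [ 0.  -0.8  2.3] turn [-0. -0. -0.] F [ 0.2  0.1 -1.2] w 40.9 t 21.3
```

servo_tool(series="0 0 0.5 0 0 0; 0 0 1 0 0 0; 0 0 1.5 0 0 0; 0 0 2 0 0 0; 0 0 2.2 0 0 0; 0 0 2.2 0 0 0; 0 0 2.2 0 0 0; 0 0 2.2 0 0 0")

```text
time: 22.1
tool_pos: [484.7, -330.8, 42.1]
tool_rot: [[0.325, 0.946, -0.0], [0.946, -0.325, 0.0], [0.0, -0.0, -1.0]]
wrist_force: [-0.8, 0.9, -1.7]
gripper_width: 40.7
```

servo_tool(series="0 0 0.5 0 0 0; 0 0 1 0 0 0; 0 0 1.5 0 0 0; 0 0 1.8 0 0 0; 0 0 1.8 0 0 0; 0 0 1.8 0 0 0; 0 0 1.8 0 0 0; 0 0 1.8 0 0 0")

```text
time: 22.9
tool_pos: [484.6, -330.8, 42.1]
tool_rot: [[0.325, 0.946, 0.001], [0.946, -0.325, -0.001], [-0.0, 0.001, -1.0]]
wrist_force: [-3.7, 1.4, 11.4]
gripper_width: 40.9
```

It touched the floor, with Fz +11 N. I'll ease off and release.

servo_tool(series="0 0 -0.6 0 0 0; 0 0 -1.4 0 0 0; 0 0 -1.4 0 0 0; 0 0 -1.4 0 0 0; 0 0 -1.4 0 0 0; 0 0 -1.4 0 0 0; 0 0 -1.4 0 0 0; 0 0 -1.4 0 0 0")

```text
time: 23.7
tool_pos: [484.8, -330.9, 42.1]
tool_rot: [[0.325, 0.946, 0.0], [0.946, -0.325, -0.0], [-0.0, 0.0, -1.0]]
wrist_force: [-1.0, 1.5, 5.5]
gripper_width: 40.7
```

servo_tool(series="0 0 0 0 0 0; 0 0 0 0 0 0; 0 0 0 0 0 0; 0 0 0 0 0 0; 0 0 0 0 0 0; 0 0 0 0 0 0; 0 0 -5 0 0 0; 0 0 -15 0 0 0", fingers=-0.4)

```text
time: 24.5
tool_pos: [484.1, -330.4, 56.5]
tool_rot: [[0.325, 0.946, -0.001], [0.946, -0.325, 0.001], [0.001, -0.002, -1.0]]
wrist_force: [-0.4, 0.3, 0.1]
gripper_width: 59.8
```

servo_tool(series="0 0 -15 0 0 0; 0 0 -30 0 0 0; 0 0 -48 0 0 0; 0 0 -68 0 0 0; 0 0 -88 0 0 0; 0 0 -105 0 0 0; 0 0 -118 0 0 0; 0 0 -125 0 0 0")

```text
time: 25.3
tool_pos: [485.3, -331.2, 183.7]
tool_rot: [[0.325, 0.946, 0.002], [0.946, -0.325, -0.002], [-0.001, 0.003, -1.0]]
wrist_force: [1.0, -0.4, -0.0]
gripper_width: 59.8
```

```bash
python3 go.py 563 -45.6 180 71.1; python3 - <<'E'
from h import *
from cell import capture,r
c=capture("scene");f=c["frame"][:,:,::-1]
cv2.imwrite("pics/i_scene.png",cv2.resize(f[70:220,200:360],None,fx=4.5,fy=3.9,interpolation=cv2.INTER_CUBIC))
E
```

```text
at [ 485.3 -331.2  183.7] yaw 71.1 shift [295.4 -19.2   3.4] turn [ 0.2  0.1 -0. ] F [ 1.  -0.4 -0. ] w 59.8 t 25.3
```

View pics/i_scene.png

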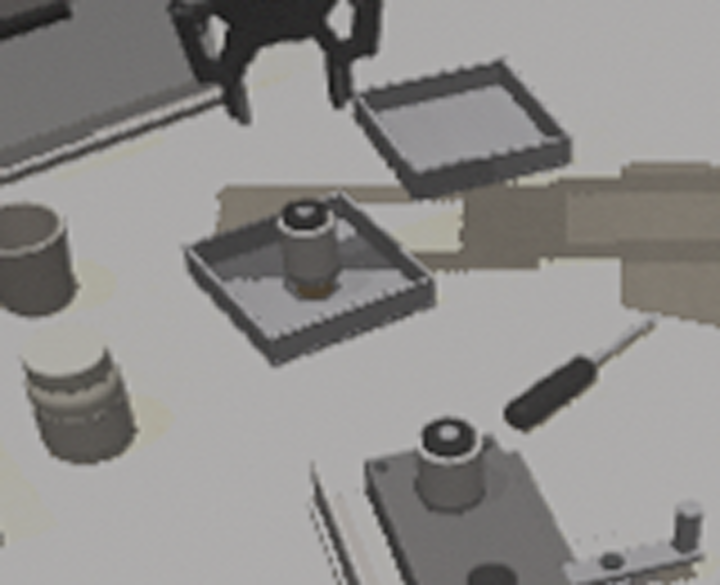

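The reject stands upright in the tray, with its cap at crop (304,213) and stem at (314,288). Now the right cartridge.

servo_tool(series="35 -2 0 0 0 0; 75 -5 0 0 0 0; 118 -8 0 0 0 0; 162 -10.5 0 0 0 0; 206 -13.5 0 0 0 0; 248 -16 0 0 0 0; 280 -18 0 0 0 0; 295 -19 0 0 0 0", fingers=-0.6)

```text
time: 26.15
tool_pos: [562.4, -42.8, 181.0]
tool_rot: [[0.322, 0.947, -0.001], [0.947, -0.322, 0.001], [0.001, -0.002, -1.0]]
wrist_force: [-0.5, -0.8, -1.2]
gripper_width: 68.0
```

servo_tool(series="0 0 10 0 0 0; 0 0 25 0 0 0; 0 0 40 0 0 0; 0 0 48 0 0 0; 0 0 50 0 0 0; 0 0 50 0 0 0; 0 0 50 0 0 0; 0 0 50 0 0 0")

```text
time: 26.95
tool_pos: [563.0, -46.0, 132.4]
tool_rot: [[0.325, 0.946, 0.001], [0.946, -0.325, -0.0], [0.0, 0.001, -1.0]]
wrist_force: [-0.6, 0.4, 0.4]
gripper_width: 68.2
```

```bash
python3 go.py 562.8 -45.6 66 71.1
```

```text
at [563.  -46.  132.4] yaw 71.0 shift [ 0.3 -0.4 66.4] turn [ 0.1 -0.  -0.1] F [-0.6  0.4  0.4] w 68.2 t 26.95
```

servo_tool(series="0.3 -0.4 15 0 0 0; 0.3 -0.4 32 0 0 0; 0.3 -0.4 48 0 0 0; 0.3 -0.4 59 0 0 0; 0.3 -0.4 65 0 0 0; 0.3 -0.4 66 0 0 0; 0.3 -0.4 66 0 0 0; 0.3 -0.4 66 0 0 0")

```text
time: 27.75
tool_pos: [562.8, -45.3, 66.4]
tool_rot: [[0.325, 0.946, 0.001], [0.946, -0.325, -0.0], [0.0, 0.001, -1.0]]
wrist_force: [0.7, 0.4, -0.3]
gripper_width: 68.2
```

servo_tool(series="0 0 0 0 0 0; 0 0 0 0 0 0; 0 0 0 0 0 0; 0 0 0 0 0 0; 0 0 0 0 0 0; 0 0 0 0 0 0; 0 0 0 0 0 0; 0 0 0 0 0 0", fingers=1)

```text
time: 28.55
tool_pos: [563.2, -45.5, 66.6]
tool_rot: [[0.325, 0.946, 0.002], [0.946, -0.325, -0.001], [0.0, 0.002, -1.0]]
wrist_force: [0.4, 0.0, 5.4]
gripper_width: 40.8
```

servo_tool(series="0 0 -1 0 0 0; 0 0 -2 0 0 0; 0 0 -3 0 0 0; 0 0 -4 0 0 0; 0 0 -5 0 0 0; 0 0 -6 0 0 0; 0 0 -6 0 0 0; 0 0 -6 0 0 0")

```text
time: 29.35
tool_pos: [563.2, -45.5, 71.0]
tool_rot: [[0.325, 0.946, 0.001], [0.946, -0.325, -0.0], [0.0, 0.001, -1.0]]
wrist_force: [6.3, -1.4, -8.3]
gripper_width: 40.7
```

servo_tool(series="0 0 -1.5 0 0 0; 0 0 -3.5 0 0 0; 0 0 -5.2 0 0 0; 0 0 -5.2 0 0 0; 0 0 -5.2 0 0 0; 0 0 -5.2 0 0 0; 0 0 -5.2 0 0 0; 0 0 -5.2 0 0 0")

```text
time: 30.15
tool_pos: [563.2, -45.5, 75.3]
tool_rot: [[0.325, 0.946, 0.001], [0.946, -0.325, -0.0], [0.0, 0.001, -1.0]]
wrist_force: [7.7, -2.3, -14.5]
gripper_width: 41.1
```

14.5 N. I'll hold a few more rows and then lower it home.

servo_tool(series="0 0 -0.3 0 0 0; 0 0 -0.3 0 0 0; 0 0 -0.3 0 0 0; 0 0 2 0 0 0; 0 0 5 0 0 0; 0 0 8 0 0 0; 0 0 10.5 0 0 0; 0 0 11.3 0 0 0")

```text
time: 30.95
tool_pos: [563.2, -45.4, 66.6]
tool_rot: [[0.325, 0.946, 0.002], [0.946, -0.325, -0.0], [0.0, 0.002, -1.0]]
wrist_force: [2.2, -0.2, 9.9]
gripper_width: 40.6
```

servo_tool(series="0 0 0 0 0 0; 0 0 0 0 0 0; 0 0 0 0 0 0; 0 0 0 0 0 0; 0 0 0 0 0 0; 0 0 0 0 0 0; 0 0 0 0 0 0; 0 0 0 0 0 0")

```text
time: 31.75
tool_pos: [563.2, -45.5, 66.6]
tool_rot: [[0.325, 0.946, 0.002], [0.946, -0.325, -0.0], [0.0, 0.002, -1.0]]
wrist_force: [2.5, -1.8, 6.6]
gripper_width: 40.6
```

servo_tool(series="0 0 0 0 0 0; 0 0 0 0 0 0; 0 0 0 0 0 0; 0 0 0 0 0 0; 0 0 -20 0 0 0; 0 0 -45 0 0 0; 0 0 -75 0 0 0; 0 0 -110 0 0 0", fingers=-0.6)

```text
time: 32.55
tool_pos: [560.8, -44.9, 175.5]
tool_rot: [[0.325, 0.946, -0.004], [0.946, -0.325, 0.001], [-0.001, -0.004, -1.0]]
wrist_force: [0.1, 0.4, -0.2]
gripper_width: 67.9
```

servo_tool(series="-20 0 -5 0 0 0; -50 0 -20 0 0 0; -85 0 -30 0 0 0; -120 0 -30 0 0 0; -150 0 -30 0 0 0; -165 0 -30 0 0 0; -170 0 -30 0 0 0; -170 0 -30 0 0 0")

```text
time: 33.35
tool_pos: [506.8, -205.8, 205.3]
tool_rot: [[0.326, 0.946, -0.0], [0.946, -0.326, 0.001], [0.001, -0.001, -1.0]]
wrist_force: [-0.5, -0.1, 0.6]
gripper_width: 68.1
```

```bash
python3 go.py 563 -45 66 71.1; python3 - <<'E'
from h import *
from cell import capture,r
for n in("scene","top"):
    c=capture(n);f=c["frame"][:,:,::-1]
    cv2.imwrite(f"pics/z_{n}.png",f)
    if n=="scene":
        cv2.imwrite("pics/z_crop.png",cv2.resize(f[110:280,220:400],None,fx=4.2,fy=3.5,interpolation=cv2.INTER_CUBIC))
        o=load("scene0.npz")["frame"][:,:,::-1]
        a=np.hstack([x[165:280,260:360] for x in (o,f)]);cv2.imwrite("pics/z_cmp.png",cv2.resize(a,None,fx=4,fy=4,interpolation=cv2.INTER_CUBIC))
E
```

```text
at [ 506.8 -205.8  205.3] yaw 71.0 shift [170.2   0.9 139.4] turn [-0.  -0.  -0.1] F [-0.5 -0.1  0.6] w 68.1 t 33.35
```

View pics/z_cmp.png

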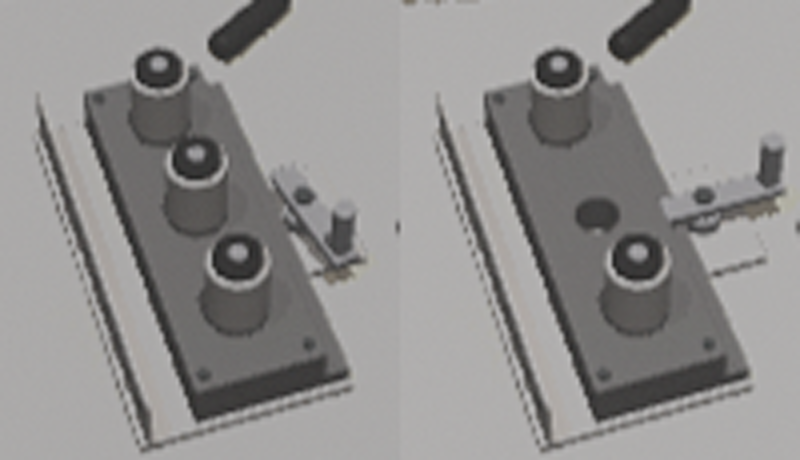

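View pics/z_scene.png

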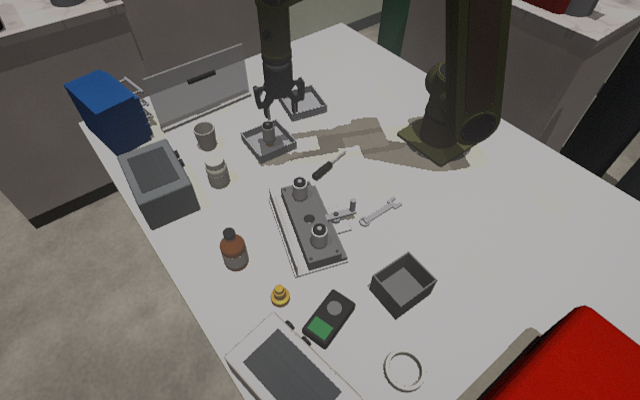

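View pics/z_top.png

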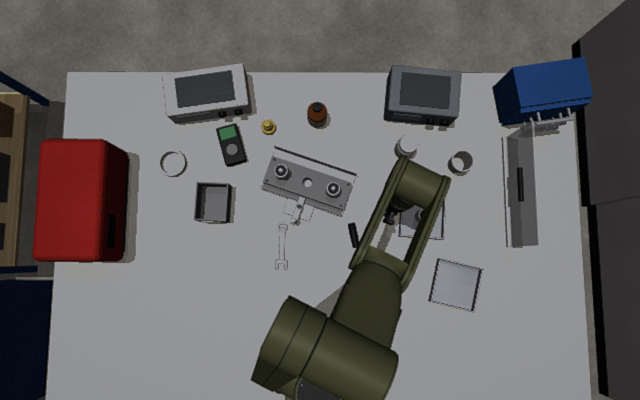

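Both clipped cartridges sit at their starting pixels, the middle socket is empty, the reject stands in the tray and the bystanders haven't moved. One last numeric check of the turnbutton in the top view.

```bash
python3 - <<'E'
from h import *
T=load("top0.npz");S=load("scene0.npz")
f=cv2.imread("pics/z_top.png");a=cv2.resize(f[190:232,272:326],None,fx=12,fy=12,interpolation=cv2.INTER_CUBIC)
yc=np.array([.3245,.946]);xc=np.array([.946,-.3245]);piv=np.array([513.4,60.9])
for th,col in((1.57,(0,0,255)),(1.4,(0,255,0))):
    d=np.cos(th)*yc-np.sin(th)*xc; n=np.array([-d[1],d[0]])
    for L,z in((60,34),(-32,34)):
        for s in(-10,10):
            q=proj(T,(*(piv+L*d+s*n),z)); cv2.circle(a,tuple(int(v) for v in (q-[272,190]+.5)*12),4,col,-1)
    q=proj(T,(*(piv+50*d),80)); cv2.circle(a,tuple(int(v) for v in (q-[272,190]+.5)*12),4,col,-1)
    print(th,proj(S,(*(piv+50*d),80)).round(1))
cv2.imwrite("pics/z_tb.png",a)
E
```

```text
1.57 [352.8 198.6]
1.4 [353.7 200.9]
```

View pics/z_tb.png

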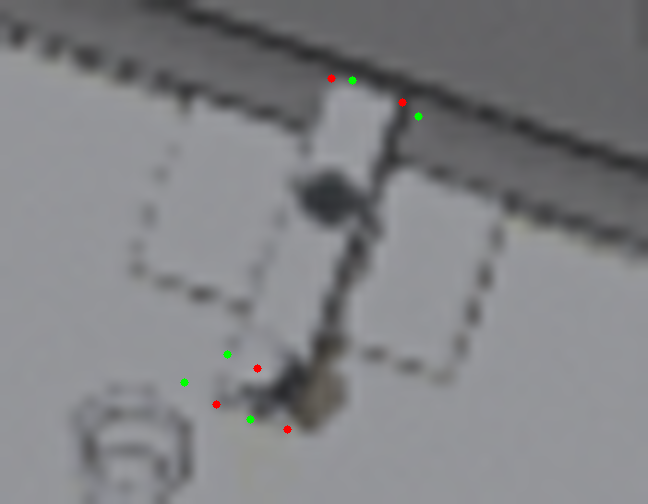

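The bar matches the 1.57 rad marks (red): the nose corners at (331,78) and (402,102) lie over the lip. Handing in.

```bash
python3 -c "
from cell import r
print(r.close_job())"
```

```text
the job is handed in; nothing more can be done
None
```

The job is done and handed in, with the clock at about 33.5 s at my last camera checks. No verdict is reported.

- **Turnbutton:** I swung it to its stop, where it pushed back with about 20 N. In the final top view the bar lines up with my 1.57 rad marks and its nose lies over the lip.
- **Left cartridge:** it held at 14.9 N with an 8.9 mm rise for about 0.6 s, so it is clipped. I lowered it home and released it.
- **Middle cartridge:** it lifted freely, with about 2.2 N (its weight) at an 11 mm rise. It now stands upright in the tray farther from the base. I placed it there before testing the right one.
- **Right cartridge:** it held at 14.5 N with an 8.7 mm rise for about 0.8 s, so it is clipped. I lowered it home and released it.

**Last checks:** the left and right cartridges are at their starting pixels, the bystanders show no visible movement, and the gripper is clear of everything. None of these checks failed.

**Side force:** both pulls on the clipped cartridges also put 8 to 9 N sideways on the wrist. That brings the total to about 17.6 N on the left and 16.6 N on the right, both under 20 N. I only saw forces at the end of each 0.8 s move, not continuously.

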